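# Thimble stands packed head to tail

## Robot

A 6-joint arm with a two-finger parallel gripper is mounted at the origin on the work surface. World frame = base frame: x ahead of the robot, y to its left, z up, the work surface at z = 0. Lengths are in m, angles in rad, forces in N, time in s.
With the tool pointing down it reaches from about 0.3 to 0.875 m from the base axis. Payload 6.4 kg.
Tool frame: the origin (TCP) lies at the very end of the fingers, on their centre line; the grasp point (between the pads) lies grip_point_offset behind it (grip_point_offset is the distance from the TCP to the grasp point, in m); y points along the fingers, x is the direction in which the jaws open and shut, and the axes are right-handed (so a half turn about y gives the same grasp; the last joint's range is limited). The gripper opens to 85 mm and grips with 20 to 120 N. Pads are 22 mm wide; open, the fingers measure 114 mm over their backs; the gripper's body (76 mm by 85 mm) begins 54 mm behind the grasp point. The pads swing forward as they close: fully open they stand 13 mm farther back than shut.
Start: joints at [-1.528, 0.181, 1.607, -0, 1.354, -0.206], TCP at [0.142, -0.557, 0.231] pointing down, gripper open.
Joint ranges: [-2.99, 2.99], [-0.89, 2.07], [0.3, 2.58], [-1.14, 4.28], [0, 2.63], [-3.12, 3.12]. Speed limits (rad/s): [2.57, 2.57, 3.01, 3.14, 3.14, 3.14].

## Interface

Orientations are given as a unit quaternion [w, x, y, z].
In Python, from bench import get_obs, camera, camera_model, hand_in, grip_point_offset gives the robot as it stands.
- The arm moves only by the shell command python3 -m jog 'ROWS'. ROWS is JSON, a list of rows, each a list of 7 numbers: the shift along the tool's x, y, z in mm, then the turn, a rotation vector about the tool's x, y, z in degrees, then the gripper's target within -1 to 1 (shut at 1, half-way at 0, fully open at -1). In form: [[x, y, z, ax, ay, az, grip], ...]. A call has 1 to 8 rows; each row shifts and turns the commanded pose from where the row before left it, along the tool's axes as they then stand; what a row does not reach is not made up. A row lasts 1/12 s, in which the tool goes at most 41.7 mm and 7.16 degrees, less where a joint would pass 70% of its speed; a pose out of reach is approached as far as the arm can. A call is refused whole if a number of a shift passes 41.7 or a number of a turn 7.16, either way. A call with a gripper value outside its range is refused whole. The fingers move at their own pace and stop on an object; the grip force is fixed at half the most. Time passes only in rows, so rows that do not move let the fingers close. It gives the time, the measured TCP pose, the force and the opening at its end, in the units of the state.
- get_obs(): the state, without advancing time (a new reading comes with each control period).
- camera(name): name is "scene" or "top"; returns the picture (480x640x3 uint8, blue, green, red); there is no depth.
- camera_model(name): a dict with "K" (3x3 intrinsics, pixels), "distortion" ([k1, k2, p1, p2, k3] as OpenCV has them; the pictures are not rectified), "pose" (4x4, takes a point from camera to world coordinates). Camera axes: x right, y down, z forward; pixel columns grow to the right and rows downward; lengths in m; the calibration is good to about 2 mm. A picture is of the moment at which its call begins. camera_model takes no time and is no camera call.
- hand_in(): hands the job in, once; it reports no verdict.
The state is a dict: "time_s": time; "q": joint angles; "dq": joint speeds; "joint_efforts": joint torques, N m; "eef_pos": TCP position; "eef_rot": TCP orientation; "wrist_force": force on the tool from outside, world axes, zero at the start; "torque": the same for the moment, N m; "opening": opening from 0.0 (shut) to 1.0 (fully open).
Only numpy, scipy, OpenCV 4.12 (cv2) and the standard library are available. Lean on these libraries where they do the work, as an engineer would, in place of code of your own. Each camera call takes 0.05 s, during which the arm holds its last target.

## Task

Pack the two wedge-shaped thimble stands in the tin tray, head to tail: the thick end of one beside the thin end of the other, slanted sides facing each other, both lying flat on the tray's floor with their posts up. Leave the straight-sided stand where it is.

Things in the scene. Friction and masses are not known exactly. Their poses are not given: they have to be found in the camera images.
- wedge_a: Pale wooden wedge, 75 g, 24 mm high, 110 mm long, 60 mm wide at the thick end, 20 mm at the thin end; dark 14 mm square post to hold it by, top at z 60 mm. Origin: underside, below the post. x along the straight side to the thin end, y to the slanted side, z up. Ends at x -46 (thick) and +64; straight side at y -22; slanted side from y +38 (thick end) to -2. Starts on the table, post up, any yaw.
- wedge_b: Pale wooden wedge, 75 g, 24 mm high, 110 mm long, 60 mm wide at the thick end, 20 mm at the thin end; dark 14 mm square post to hold it by, top at z 60 mm. Origin: underside, below the post. x along the straight side to the thin end, y to the slanted side, z up. Ends at x -46 (thick) and +64; straight side at y -22; slanted side from y +38 (thick end) to -2. Starts on the table, post up, any yaw.
- straight_stand: The odd one out, not to be packed: same pale wood, height and dark post as the wedges, but a straight block 110 x 40 mm in plan, long side along its x. Origin: underside, below the post in its middle. Lies loose on the table.
- tray: Shallow open tin tray, fixed to the table, empty: green floor, metal walls leaning outwards, brass rim. Floor 132 mm (its x) by 106 mm (its y); mouth about 144 x 118, outside about 152 x 126 mm. Floor top 3 mm, rim about 22 mm above the table. Origin: centre of its underside, x along the long side, z up.
There are look-alikes about, which are no part of the job. Leave any purple or yellow look-alike of the wedge_b alone.

How it is judged:
At the end, for the whole second after the job is handed in: Both wedge stands lie flat in the tray (underside under 9 mm up, tilt under 8 deg, post within 35 mm of the tray centre lengthwise, 50 mm across), at rest, each over 20 mm to the other's slanted (+y) side, so head to tail. Straight stand within 30 mm of its start (x of wedge_a in the frame of tray between -0.035 and 0.035 m and y of wedge_a in the frame of tray between -0.05 and 0.05 m and z of wedge_a in the frame of tray between -0.002 and 0.009 m and angle between each of wedge_a, wedge_b's own z axis and vertical below 0.14 rad and linear speed of each of wedge_a, wedge_b below 0.02 m/s and angular speed of each of wedge_a, wedge_b below 0.2 rad/s and x of wedge_b in the frame of tray between -0.035 and 0.035 m and y of wedge_b in the frame of tray between -0.05 and 0.05 m and z of wedge_b in the frame of tray between -0.002 and 0.009 m and y of wedge_a in the frame of wedge_b above 0.02 m and y of wedge_b in the frame of wedge_a above 0.02 m and distance of straight_stand from where it was at the start of the episode below 0.03 m); the robot touches nothing.
It fails at once if the straight-sided stand is pushed or carried away (moved more than 30 mm) (distance of straight_stand from where it was at the start of the episode above 0.03 m).
It also fails if it takes over 58 s, if anything falls off the work surface, if the arm or the gripper's body presses on something with over 40 N, if the wrist force passes 120 N, or if a joint passes its speed limit or range.

## Working session

There is one attempt and no reset: what is moved stays moved. The work goes in short steps, Python scripts to look and compute and a shell command to move; the robot and the scene stay as the last step left them, time stands still between calls to the robot, and variables do not carry over. Pictures are saved under pics/ and viewed, and the job is handed in when it is done.

```bash
mkdir -p pics; python3 - <<'E'
from bench import *
import cv2,json,numpy as np
o=get_obs();print(o['time_s'],o['eef_pos'],o['eef_rot'],o['opening'],grip_point_offset)
for n in('scene','top'):
    cv2.imwrite(f'pics/{n}0.png',camera(n));m=camera_model(n);print(n,np.round(m['K'],1).tolist(),m['distortion'],np.round(m['pose'],4).tolist())
E
ls
```

```text
0.0 [ 0.14158143 -0.55672955  0.23039192] [ 0.55864898 -0.55770149  0.43450372 -0.43368985] 1.0002124498932166 0.0187
scene [[624.4, 0.0, 307.9], [0.0, 624.4, 248.1], [0.0, 0.0, 1.0]] [-0.0807  0.      0.      0.      0.    ] [[0.0315, 0.8389, -0.5433, 1.0694], [0.9995, -0.0251, 0.0191, -0.0363], [0.0023, -0.5436, -0.8393, 0.9512], [0.0, 0.0, 0.0, 1.0]]
top [[584.7, 0.0, 321.9], [0.0, 584.7, 233.9], [0.0, 0.0, 1.0]] [-0.04304266  0.          0.          0.          0.        ] [[0.0205, -0.9873, 0.1573, 0.3664], [-0.9998, -0.0193, 0.0093, -0.0172], [-0.0062, -0.1574, -0.9875, 0.8957], [0.0, 0.0, 0.0, 1.0]]
pics
```

View pics/top0.png

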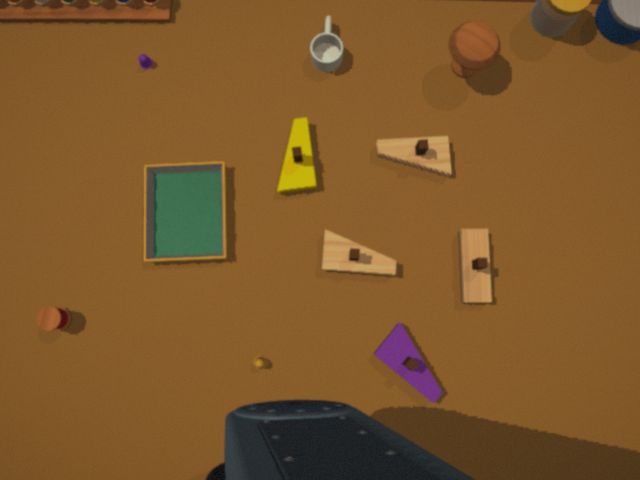

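View pics/scene0.png

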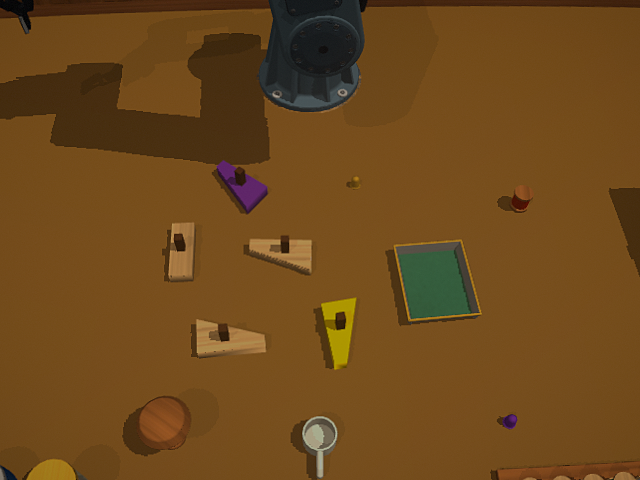

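Top view: the two wooden wedges are near (420,152) and (357,255), the straight stand is near (477,265) and the tray near (185,212). The yellow and purple look-alikes are at (300,157) and (408,362). Next I'll measure the wedges.

```bash
cat > h.py <<'E'
import cv2,numpy as np
from bench import *
from scipy.spatial.transform import Rotation as R
def world(n,px,z):
    m=camera_model(n);K=np.array(m['K'],float);D=np.array(m['distortion'],float);P=np.array(m['pose'])
    u=cv2.undistortPoints(np.array(px,float).reshape(-1,1,2),K,D).reshape(-1,2)
    d=np.c_[u,np.ones(len(u))]@P[:3,:3].T;c=P[:3,3]
    return c+d*((z-c[2])/d[:,2])[:,None]
def tool():
    o=get_obs();q=o['eef_rot'];r=R.from_quat([q[1],q[2],q[3],q[0]]).as_matrix()
    return np.array(o['eef_pos']),r
E
cat > seg.py <<'E'
from h import *
import sys
for n in('top','scene'):
    im=cv2.imread(f'pics/{n}0.png');hsv=cv2.cvtColor(im,cv2.COLOR_BGR2HSV)
    def show(name,mask,z,k=4,amin=400):
        mask=cv2.morphologyEx(mask,cv2.MORPH_OPEN,np.ones((3,3)))
        for c in cv2.findContours(mask,cv2.RETR_EXTERNAL,cv2.CHAIN_APPROX_NONE)[0]:
            if cv2.contourArea(c)<amin: continue
            h=cv2.convexHull(c)
            a=cv2.approxPolyDP(h,4,True).reshape(-1,2)
            w=world(n,a,z)[:,:2]*1000
            print(n,name,cv2.contourArea(c),a.tolist(),w.round().tolist())
    for p in((385,265),(390,152),(430,155),(470,290),(100,200)): 
        if n=='top': print(p,hsv[p[1],p[0]])
    show('wood',cv2.inRange(hsv,(8,60,150),(25,170,255)),.024)
    show('green',cv2.inRange(hsv,(50,80,40),(100,255,255)),.003,amin=2000)
E
python3 seg.py
```

```text
(385, 265) [ 17 130 198]
(390, 152) [ 17 135 197]
(430, 155) [ 15 136 135]
(470, 290) [ 16 144 186]
(100, 200) [ 17 182 137]
top wood 1988.0 [[324, 230], [396, 260], [394, 274], [323, 269]] [[511.0, -12.0], [468.0, -121.0], [447.0, -118.0], [452.0, -12.0]]
top wood 1673.5 [[487, 228], [491, 300], [464, 301], [461, 228]] [[519.0, -259.0], [411.0, -262.0], [408.0, -222.0], [518.0, -219.0]]
top wood 1821.0 [[450, 172], [379, 153], [376, 141], [447, 135]] [[605.0, -204.0], [633.0, -95.0], [653.0, -90.0], [665.0, -200.0]]
top green 5245.0 [[219, 171], [220, 252], [155, 255], [155, 175]] [[606.0, 155.0], [477.0, 148.0], [471.0, 248.0], [598.0, 257.0]]
scene wood 1272.0 [[196, 320], [261, 334], [265, 351], [198, 353]] [[605.0, -204.0], [633.0, -97.0], [664.0, -90.0], [664.0, -197.0]]
scene wood 533.5 [[192, 247], [191, 274], [169, 274], [170, 251]] [[461.0, -221.0], [517.0, -219.0], [515.0, -257.0], [468.0, -259.0]]
scene wood 898.0 [[250, 239], [310, 240], [310, 268], [250, 249]] [[447.0, -118.0], [452.0, -11.0], [510.0, -13.0], [468.0, -118.0]]
scene green 3642.0 [[455, 251], [470, 312], [411, 317], [399, 255]] [[470.0, 252.0], [594.0, 258.0], [600.0, 155.0], [475.0, 149.0]]
```

```bash
cat > m.py <<'E'
from h import *
M=np.array([[-46,-22],[64,-22],[64,-2],[-46,38]],float)
def fit(W):
    W=np.array(W,float);a=M-M.mean(0);b=W-W.mean(0);u,s,v=np.linalg.svd(a.T@b)
    Rr=(u@v).T; t=W.mean(0)-Rr@M.mean(0); e=np.linalg.norm(M@Rr.T+t-W,axis=1)
    return t.round(1),np.degrees(np.arctan2(Rr[1,0],Rr[0,0])).round(1),e.round(1)
print('far',fit([[665,-200],[653,-90],[633,-95.5],[605,-204]]))
print('near',fit([[452,-12],[447,-118],[468,-120],[511,-12]]))
for n in('top','scene'):
    im=cv2.imread(f'pics/{n}0.png');hsv=cv2.cvtColor(im,cv2.COLOR_BGR2HSV)
    m=cv2.inRange(hsv,(0,0,0),(179,255,70))
    rois={'top':[(400,130,440,165),(345,240,368,266)],'scene':[(215,322,232,345),(277,234,293,254)]}[n]
    for x0,y0,x1,y1 in rois:
        s=np.zeros_like(m);s[y0:y1,x0:x1]=m[y0:y1,x0:x1]
        c=max(cv2.findContours(s,0,1)[0],key=cv2.contourArea);x,y,w,h=cv2.boundingRect(c)
        print(n,'post bbox',x,y,w,h,'centre->z42',(world(n,[[x+w/2,y+h/2]],.042)[0]*1000).round())
    b=cv2.inRange(hsv,(17,140,120),(30,255,255))
    X={'top':(135,150,240,275),'scene':(385,230,490,330)}[n]
    s=np.zeros_like(b);s[X[1]:X[3],X[0]:X[2]]=b[X[1]:X[3],X[0]:X[2]]
    hsvr=hsv[212,[140,143,145,147,149,152,224,226]] if n=='top' else hsv[285,[395,397,399,401,403,405]]
    print(hsvr.tolist())
    crop=im[X[1]:X[3],X[0]:X[2]];cv2.imwrite(f'pics/{n}tray.png',cv2.resize(crop,None,fx=4.5,fy=4.5,interpolation=cv2.INTER_NEAREST))
E
python3 m.py
```

```text
far (array([ 637.9, -156.5]), np.float64(96.0), array([0.4, 0.6, 2.8, 2.2]))
near (array([471.8, -56.6]), np.float64(-92.1), array([2.2, 1.8, 0.7, 0.5]))
top post bbox 416 144 11 11 centre->z42 [ 635. -157.   42.]
top post bbox 350 258 8 2 centre->z42 [466. -57.  42.]
[[16, 176, 138], [18, 186, 136], [19, 196, 169], [15, 69, 89], [16, 36, 79], [20, 40, 77], [20, 185, 174], [17, 183, 102]]
scene post bbox 219 326 10 15 centre->z42 [ 639. -155.   42.]
scene post bbox 281 241 8 12 centre->z42 [477. -55.  42.]
[[16, 189, 77], [16, 185, 77], [17, 187, 75], [19, 217, 141], [16, 147, 118], [67, 110, 90]]
```

View pics/toptray.png

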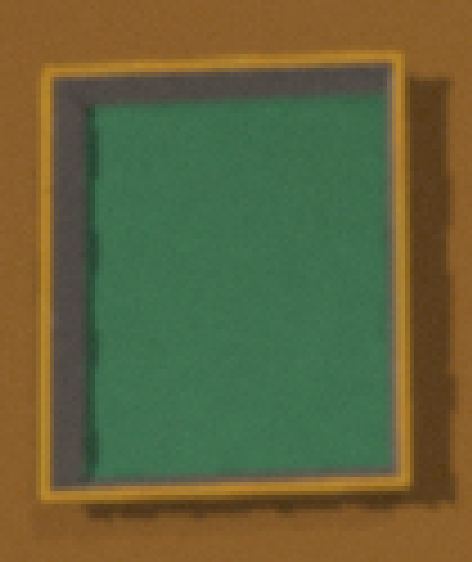

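The crop shows the brass rim's outer corners at about (42,66), (403,52), (410,487) and (39,500) in 4.5x crop pixels. I'll convert those at z = 22 mm.

```bash
python3 - <<'E'
from h import *
c=np.array([[42,66],[404,52],[411,487],[39,500]])/4.5+[134.5,149.5]
w=world('top',c,.022)[:,:2]*1000;print(w.round(1).tolist(),w.mean(0))
for i in range(4):
    d=w[i]-w[i-1];print(np.linalg.norm(d).round(1),np.degrees(np.arctan2(d[1],d[0])).round(1))
g=np.array([[606,155],[477,148],[471,248],[598,257]]);print(g.mean(0))
p,r=tool();print(p,r.round(3));print('yaw of tool x',np.degrees(np.arctan2(r[1,0],r[0,0])))
E
```

```text
[[609.8, 269.6], [616.8, 144.4], [466.4, 134.9], [459.4, 260.2]] [538.09662284 202.28515658]
150.7 3.6
125.4 -86.8
150.7 -176.4
125.4 93.2
[538. 202.]
[ 0.14156265 -0.55678809  0.23046582] [[ 0.246 -0.     0.969]
 [-0.969  0.002  0.246]
 [-0.002 -1.     0.   ]]
yaw of tool x -75.7464121037172
```

Both views agree to within a few mm, with sizes as specified.

| Item | x (mm) | y (mm) | Yaw (deg) |
|---|---|---|---|
| Far wedge | 638 | -156.5 | 96 |
| Near wedge | 472 | -57 | -92 |
| Tray | 538 | 202 | 3.5 |

I'll set the yaw first, then move over the far wedge.

```bash
cat > to.py <<'E'
from h import *
import sys
# target x y z (mm) yaw -> delta in present tool axes
x,y,z,yw=map(float,sys.argv[1:5]);p,r=tool();o=get_obs()
d=r.T@(np.array([x,y,z])-p*1000);yaw=np.degrees(np.arctan2(r[1,0],r[0,0]))
print('t',round(o['time_s'],2),'pos',(p*1000).round(1),'yaw',yaw.round(2),'down',r[:,1].round(3),'open',round(o['opening'],3),'F',np.round(o['wrist_force'],1))
print('tool delta',d.round(1),'ay',round(yaw-yw,2))
E
python3 -m jog '[[0,0,0,0,4.1,0,-0.2],[0,0,0,0,4.1,0,-0.2],[-19,4,30,0,0,0,-0.2],[-19,4,30,0,0,0,-0.2],[-19,4,30,0,0,0,-0.2],[-19,4,30,0,0,0,-0.2],[-19,4,30,0,0,0,-0.2],[-19,4,30,0,0,0,-0.2]]'; python3 to.py 637.5 -156.5 130 -84
```

```text
time_s: 0.77
eef_pos: [0.3095, -0.4234, 0.2067]
eef_rot: [0.526, -0.526, 0.473, -0.473]
wrist_force: [0.7, -0.8, -0.9]
opening: 0.601
t 0.77 pos [ 309.5 -423.4  206.7] yaw -83.96 down [-0.     0.001 -1.   ] open 0.601 F [ 0.7 -0.8 -0.9]
tool delta [-230.9   76.8  354.3] ay 0.04
```

```bash
python3 -m jog '[[-19,6,30,0,0,0,-0.2],[-19,6,30,0,0,0,-0.2],[-19,6,30,0,0,0,-0.2],[-19,6,30,0,0,0,-0.2],[-19,6,30,0,0,0,-0.2],[-19,6,30,0,0,0,-0.2],[-19,6,30,0,0,0,-0.2],[-19,6,30,0,0,0,-0.2]]';python3 -m jog '[[-19,7,28,0,0,0,-0.2],[-19,7,28,0,0,0,-0.2],[-20,7,29,0,0,0,-0.2],[-20,7,29,0,0,0,-0.2],[0,0,0,0,0,0,-0.2]]'; python3 to.py 637.5 -156.5 32 -84
python3 - <<'E'
from h import *
for n in('scene','top'): cv2.imwrite(f'pics/{n}1.png',camera(n))
E
```

```text
time_s: 1.43
eef_pos: [0.5322, -0.2469, 0.1586]
eef_rot: [-0.526, 0.526, -0.473, 0.473]
wrist_force: [-0.5, -0.5, -0.3]
opening: 0.599
time_s: 1.85
eef_pos: [0.6388, -0.1537, 0.1289]
eef_rot: [0.527, -0.526, 0.473, -0.471]
wrist_force: [-1.2, 0.0, 0.5]
opening: 0.598
t 1.85 pos [ 638.8 -153.7  128.9] yaw -83.7 down [-0.001  0.003 -1.   ] open 0.598 F [-1.2  0.   0.5]
tool delta [ 2.9 96.9 -1.5] ay 0.3
```

View pics/scene1.png

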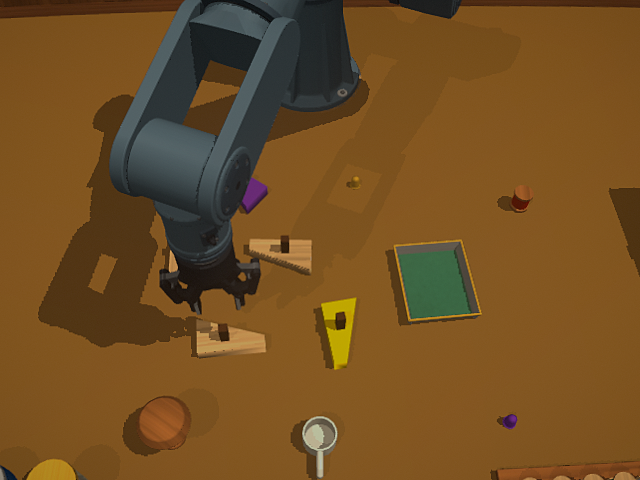

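The scene view shows the gripper straddling the far wedge's post at about (223,332) from above, and nothing else has moved. I'll descend and close.

```bash
python3 -m jog '[[1,20,-1,0,0,0,-0.2],[1,20,0,0,0,0,-0.2],[0,20,0,0,0,0,-0.2],[0,20,0,0,0,0,-0.2],[0,10,0,0,0,0,-0.2],[0,7,0,0,0,0,-0.2],[0,0,0,0,0,0,-0.2]]'; python3 to.py 637.5 -156.5 32 -84
python3 -m jog '[[0,0,0,0,0,0,1],[0,0,0,0,0,0,1],[0,0,0,0,0,0,1],[0,0,0,0,0,0,1],[0,0,0,0,0,0,1],[0,0,0,0,0,0,1],[0,0,0,0,0,0,1],[0,0,0,0,0,0,1]]';python3 to.py 637.5 -156.5 132 -84
```

```text
time_s: 2.53
eef_pos: [0.6343, -0.1614, 0.033]
eef_rot: [-0.525, 0.526, -0.474, 0.472]
wrist_force: [-0.6, -0.0, -0.4]
opening: 0.6
t 2.53 pos [ 634.3 -161.4   33. ] yaw -84.0 down [-0.002  0.001 -1.   ] open 0.6 F [-0.6 -0.  -0.4]
tool delta [-4.5  1.   3.7] ay -0.0
time_s: 3.2
eef_pos: [0.6368, -0.1615, 0.036]
eef_rot: [0.526, -0.525, 0.472, -0.474]
wrist_force: [-0.8, -0.7, 6.3]
opening: 0.146
t 3.2 pos [ 636.8 -161.5   36. ] yaw -83.94 down [ 0.003 -0.001 -1.   ] open 0.146 F [-0.8 -0.7  6.3]
tool delta [ -4.8 -96.    1.5] ay 0.06
```

```bash
python3 -m jog '[[0,-8,0,0,0,0,1],[0,-15,0,0,0,0,1],[0,-20,0,0,0,0,1],[0,-20,0,0,0,0,1],[0,-20,0,0,0,0,1],[0,-17,0,0,0,0,1],[0,0,0,0,0,0,1]]'; python3 to.py 545.6 225.7 136 3.5
python3 - <<'E'
from h import *
for n in('scene','top'): cv2.imwrite(f'pics/{n}2.png',camera(n))
E
```

```text
time_s: 3.78
eef_pos: [0.6381, -0.162, 0.14]
eef_rot: [0.527, -0.525, 0.47, -0.476]
wrist_force: [1.3, 0.3, -0.4]
opening: 0.15
t 3.78 pos [ 638.1 -162.   140. ] yaw -83.93 down [ 0.007 -0.003 -1.   ] open 0.15 F [ 1.3  0.3 -0.4]
tool delta [-395.3    2.1  -51.1] ay -87.43
```

View pics/scene2.png

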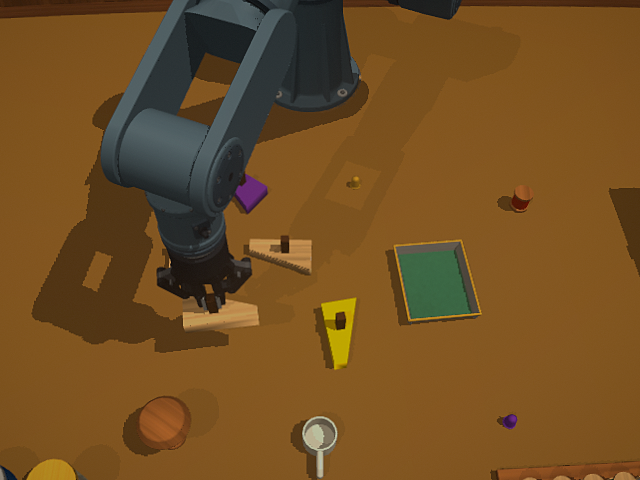

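The wedge is held level at about (215,312). I'll carry it across, then turn it.

```bash
python3 -m jog '[[-15,0,-2,0,0,0,1],[-30,0,-4,0,0,0,1],[-30,0,-4,0,0,0,1],[-30,0,-4,0,0,0,1],[-30,0,-4,0,0,0,1],[-30,0,-4,0,0,0,1],[-30,0,-4,0,0,0,1],[-30,0,-4,0,0,0,1]]'
python3 -m jog '[[-30,0,-4,0,0,0,1],[-30,0,-4,0,0,0,1],[-30,0,-4,0,0,0,1],[-30,0,-4,0,0,0,1],[-30,0,-4,0,0,0,1],[-20,0,-4,0,0,0,1],[0,0,0,0,-4,0,1],[0,0,0,0,-6,0,1]]'
python3 -m jog '[[0,0,0,0,-6,0,1],[0,0,0,0,-6,0,1],[0,0,0,0,-6,0,1],[0,0,0,0,-6,0,1],[0,0,0,0,-6,0,1],[0,0,0,0,-6,0,1],[0,0,0,0,-6,0,1],[0,0,0,0,-6,0,1]]'
python3 -m jog '[[0,0,0,0,-6,0,1],[0,0,0,0,-6,0,1],[0,0,0,0,-6,0,1],[0,0,0,0,-6,0,1],[0,0,0,0,-5.5,0,1],[0,0,0,0,0,0,1],[0,0,0,0,0,0,1]]'
python3 to.py 545.6 225.7 136 3.5
python3 - <<'E'
from h import *
for n in('scene','top'): cv2.imwrite(f'pics/{n}3.png',camera(n))
E
```

```text
time_s: 4.55
eef_pos: [0.5795, 0.062, 0.1324]
eef_rot: [-0.525, 0.526, -0.474, 0.472]
wrist_force: [0.7, 0.1, -1.1]
opening: 0.147
time_s: 5.22
eef_pos: [0.5373, 0.2282, 0.1323]
eef_rot: [-0.565, 0.567, -0.425, 0.423]
wrist_force: [0.1, 0.5, -0.7]
opening: 0.148
time_s: 5.88
eef_pos: [0.5381, 0.2265, 0.1323]
eef_rot: [-0.689, 0.69, -0.158, 0.156]
wrist_force: [0.8, -0.6, -1.8]
opening: 0.148
time_s: 6.47
eef_pos: [0.5387, 0.2264, 0.1329]
eef_rot: [-0.707, 0.707, 0.02, -0.022]
wrist_force: [-0.7, -0.3, -1.2]
opening: 0.152
t 6.47 pos [538.7 226.4 132.9] yaw 3.41 down [-0.003 -0.    -1.   ] open 0.152 F [-0.7 -0.3 -1.2]
tool delta [ 6.9 -3.2 -1.1] ay -0.09
```

View pics/scene3.png

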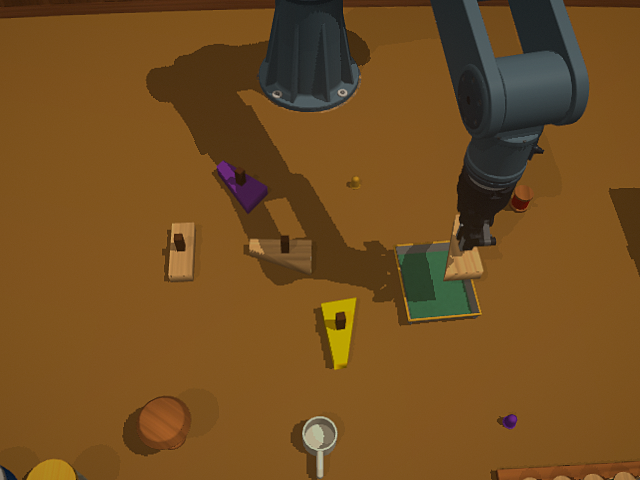

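View pics/top3.png

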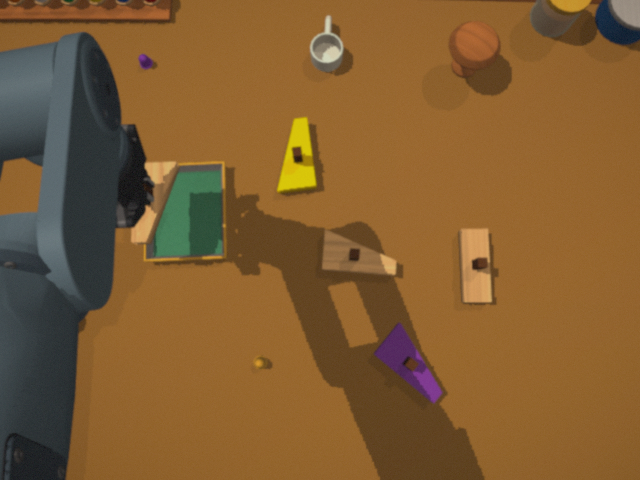

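The wedge hangs over the tray with its thin end toward the robot. In the top view its slanted corners are at about (177,163) and (147,243). I'll check those at z ≈ 122 mm.

```bash
python3 - <<'E'
from h import *
print((world('top',[[177,163],[147,243],[132,243]],.122)*1000).round(1).tolist())
print((world('scene',[[482,274],[445,278]],.122)*1000).round(1).tolist())
a=np.radians(183.5);Rm=np.array([[np.cos(a),-np.sin(a)],[np.sin(a),np.cos(a)]])
print((Rm@np.array([[-46,38],[64,-2],[64,-22],[-46,-22]]).T).T.round(1)+[538.7,226.4])
E
```

```text
[[584.3, 191.0, 122.0], [472.7, 224.8, 122.0], [472.2, 245.2, 122.0]]
[[588.7, 251.1, 122.0], [594.0, 192.1, 122.0]]
[[586.9 191.3]
 [474.7 224.5]
 [473.5 244.5]
 [583.3 251.2]]
```

```bash
python3 -m jog '[[4,5,-1,0,0,0,1],[3,15,0,0,0,0,1],[0,18,0,0,0,0,1],[0,18,0,0,0,0,1],[0,15,0,0,0,0,1],[0,10,0,0,0,0,1],[0,6,0,0,0,0,1],[0,0,0,0,0,0,1]]';python3 to.py 545.6 225.7 39 3.5;python3 -m jog '[[0,2,0,0,0,0,1],[0,0,0,0,0,0,1]]';python3 to.py 545.6 225.7 39 3.5
```

```text
time_s: 7.23
eef_pos: [0.5463, 0.2253, 0.0457]
eef_rot: [-0.707, 0.707, 0.021, -0.023]
wrist_force: [-0.1, -1.1, -1.4]
opening: 0.147
t 7.23 pos [546.3 225.3  45.7] yaw 3.52 down [-0.003 -0.    -1.   ] open 0.147 F [-0.1 -1.1 -1.4]
tool delta [-0.7  6.7  0.5] ay 0.02
time_s: 7.4
eef_pos: [0.5479, 0.2257, 0.0459]
eef_rot: [0.707, -0.707, -0.022, 0.021]
wrist_force: [-0.0, -0.3, -0.5]
opening: 0.147
t 7.4 pos [547.9 225.7  45.9] yaw 3.54 down [ 0.001  0.    -1.   ] open 0.147 F [-0.  -0.3 -0.5]
tool delta [-2.3  6.9  0.2] ay 0.04
```

```bash
for i in 1 ; do python3 -m jog '[[0,2,0,0,0,0,1],[0,0,0,0,0,0,1]]'; done;python3 -m jog '[[0,2,0,0,0,0,1],[0,0,0,0,0,0,1]]';python3 -m jog '[[0,2,0,0,0,0,1],[0,0,0,0,0,0,1]]'
```

```text
time_s: 7.57
eef_pos: [0.5477, 0.2257, 0.0438]
eef_rot: [0.707, -0.707, -0.022, 0.022]
wrist_force: [-1.0, -0.1, -1.2]
opening: 0.147
time_s: 7.73
eef_pos: [0.5472, 0.2256, 0.0413]
eef_rot: [0.707, -0.707, -0.022, 0.022]
wrist_force: [-0.4, 0.2, -1.4]
opening: 0.144
time_s: 7.9
eef_pos: [0.5472, 0.2255, 0.0391]
eef_rot: [-0.707, 0.707, 0.022, -0.022]
wrist_force: [-0.2, -0.5, -0.4]
opening: 0.146
```

```bash
python3 -m jog '[[0,1.5,0,0,0,0,1],[0,0,0,0,0,0,1]]';python3 -m jog '[[0,1.5,0,0,0,0,1],[0,0,0,0,0,0,1]]'
python3 - <<'E'
from h import *
for n in('scene','top'): cv2.imwrite(f'pics/{n}4.png',camera(n))
im=cv2.imread('pics/scene4.png');cv2.imwrite('pics/s4.png',cv2.resize(im[190:340,370:520],None,fx=4,fy=4))
E
```

```text
time_s: 8.07
eef_pos: [0.5473, 0.2255, 0.039]
eef_rot: [-0.707, 0.707, 0.022, -0.022]
wrist_force: [-4.7, -2.7, 9.2]
opening: 0.149
time_s: 8.23
eef_pos: [0.5473, 0.2255, 0.039]
eef_rot: [-0.707, 0.707, 0.022, -0.022]
wrist_force: [-10.3, -3.9, 21.0]
opening: 0.149
```

View pics/s4.png

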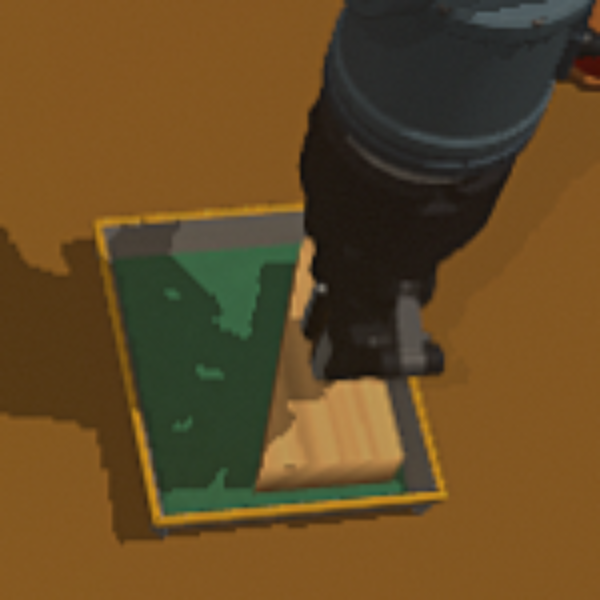

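It touched at TCP z 39 mm, which is exactly where the floor was expected. The picture shows the wedge flat inside the walls. I'll ease off the load, open part way and lift.

```bash
python3 -m jog '[[0,-2.5,0,0,0,0,1],[0,0,0,0,0,0,0.3],[0,0,0,0,0,0,0.1],[0,0,0,0,0,0,0.1],[0,0,0,0,0,0,0.1],[0,0,0,0,0,0,0.1]]';python3 -m jog '[[0,-10,0,0,0,0,0.1],[0,-20,0,0,0,0,0.1],[0,-30,0,0,0,0,0.1],[0,-30,0,0,0,0,0.1],[0,-10,0,0,0,0,0.1],[0,0,0,0,0,0,0]]';python3 to.py 471.8 -57 136 -92.1
```

```text
time_s: 8.83
eef_pos: [0.5471, 0.2255, 0.0384]
eef_rot: [-0.707, 0.707, 0.022, -0.022]
wrist_force: [0.2, 1.2, -0.7]
opening: 0.446
time_s: 9.33
eef_pos: [0.5498, 0.2261, 0.1431]
eef_rot: [0.707, -0.706, -0.025, 0.019]
wrist_force: [1.7, -0.2, -0.6]
opening: 0.499
t 9.33 pos [549.8 226.1 143.1] yaw 3.56 down [ 0.007  0.001 -1.   ] open 0.499 F [ 1.7 -0.2 -0.6]
tool delta [ -95.5    6.1 -277.7] ay 95.66
```

Next I'll move to the near wedge, then turn.

```bash
python3 -m jog '[[-10,0,-30,0,0,0,-0.2],[-10,0,-30,0,0,0,-0.2],[-10,0,-30,0,0,0,-0.2],[-10,0,-30,0,0,0,-0.2],[-11,0,-31,0,0,0,-0.2],[-11,0,-31,0,0,0,-0.2],[-11,0,-31,0,0,0,-0.2],[-11,0,-31,0,0,0,-0.2]]'
python3 -m jog '[[-11,0,-31,0,0,0,-0.2],[0,0,0,0,6.5,0,-0.2],[0,0,0,0,6.5,0,-0.2],[0,0,0,0,6.5,0,-0.2],[0,0,0,0,6.5,0,-0.2],[0,0,0,0,6.5,0,-0.2],[0,0,0,0,6.5,0,-0.2],[0,0,0,0,6.5,0,-0.2]]'
python3 -m jog '[[0,0,0,0,6.5,0,-0.2],[0,0,0,0,6.5,0,-0.2],[0,0,0,0,6.5,0,-0.2],[0,0,0,0,6.5,0,-0.2],[0,0,0,0,6.5,0,-0.2],[0,0,0,0,6.5,0,-0.2],[0,0,0,0,6.5,0,-0.2],[0,0,0,0,4.7,0,-0.2]]'
python3 -m jog '[[0,0,0,0,0,0,-0.2],[0,0,0,0,0,0,-0.2]]'
python3 to.py 471.8 -57 32 -92.1
python3 - <<'E'
from h import *
for n in('scene','top'): cv2.imwrite(f'pics/{n}5.png',camera(n))
E
```

```text
time_s: 10.0
eef_pos: [0.4768, -0.0242, 0.1373]
eef_rot: [0.707, -0.706, -0.021, 0.023]
wrist_force: [0.4, 0.4, 0.4]
opening: 0.599
time_s: 10.67
eef_pos: [0.4683, -0.0545, 0.1372]
eef_rot: [0.66, -0.66, 0.256, -0.254]
wrist_force: [1.0, 0.4, 0.0]
opening: 0.598
time_s: 11.33
eef_pos: [0.4684, -0.0544, 0.1372]
eef_rot: [0.489, -0.489, 0.512, -0.51]
wrist_force: [-0.5, 0.8, -0.2]
opening: 0.603
time_s: 11.5
eef_pos: [0.4687, -0.0545, 0.1377]
eef_rot: [0.491, -0.492, 0.509, -0.508]
wrist_force: [-0.8, -0.9, -0.1]
opening: 0.6
t 11.5 pos [468.7 -54.5 137.7] yaw -92.0 down [-0.002  0.001 -1.   ] open 0.6 F [-0.8 -0.9 -0.1]
tool delta [  2.4 105.7   3.4] ay 0.1
```

View pics/scene5.png

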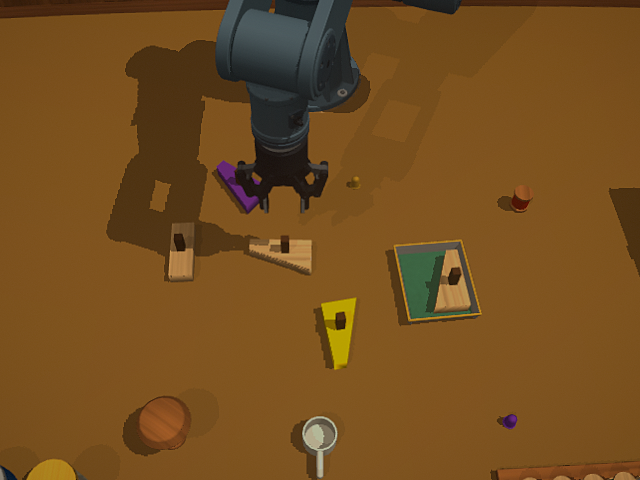

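View pics/top5.png

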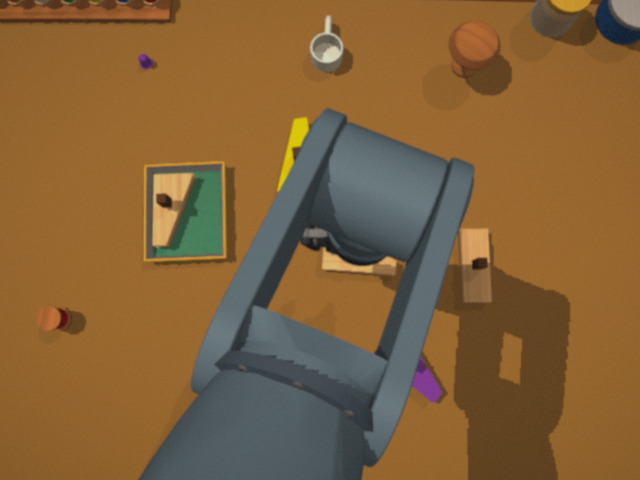

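The packed wedge lies in the tray's left half, with its post at (163,201) in the top view and (454,276) in the scene view. The near wedge hasn't moved. I'll grasp it and measure the packed one.

```bash
python3 -m jog '[[1,20,2,0,0,0,-0.2],[1,20,2,0,0,0,-0.2],[0,20,0,0,0,0,-0.2],[0,20,0,0,0,0,-0.2],[0,15,0,0,0,0,-0.2],[0,9,0,0,0,0,-0.2],[0,0,0,0,0,0,-0.2]]'; python3 to.py 471.8 -57 32 -92.1
sed -e 's/0.png/5.png/' seg.py > seg5.py; python3 seg5.py | grep wood
```

```text
time_s: 12.18
eef_pos: [0.4717, -0.0564, 0.0328]
eef_rot: [0.49, -0.491, 0.51, -0.508]
wrist_force: [-0.7, 1.3, -0.8]
opening: 0.599
t 12.18 pos [471.7 -56.4  32.8] yaw -92.09 down [-0.004  0.001 -1.   ] open 0.599 F [-0.7  1.3 -0.8]
tool delta [0.6 0.8 0.1] ay 0.01
top wood 696.5 [[322, 249], [390, 257], [396, 263], [394, 268], [371, 272], [322, 269]] [[482.0, -10.0], [472.0, -112.0], [463.0, -121.0], [456.0, -118.0], [449.0, -84.0], [452.0, -10.0]]
top wood 876.0 [[488, 227], [489, 259], [463, 264], [460, 228]] [[521.0, -260.0], [472.0, -261.0], [464.0, -221.0], [518.0, -218.0]]
top wood 1562.5 [[191, 173], [166, 244], [153, 245], [154, 174]] [[596.0, 195.0], [485.0, 226.0], [483.0, 246.0], [594.0, 252.0]]
scene wood 698.5 [[463, 275], [469, 305], [436, 308], [439, 286]] [[533.0, 251.0], [591.0, 252.0], [595.0, 195.0], [553.0, 206.0]]
scene wood 533.5 [[192, 249], [191, 275], [169, 274], [170, 252]] [[465.0, -221.0], [519.0, -219.0], [515.0, -257.0], [470.0, -259.0]]
scene wood 783.0 [[310, 268], [249, 245], [311, 240]] [[510.0, -13.0], [460.0, -120.0], [452.0, -9.0]]
```

```bash
python3 -m jog '[[0,0,0,0,0,0,1],[0,0,0,0,0,0,1],[0,0,0,0,0,0,1],[0,0,0,0,0,0,1],[0,0,0,0,0,0,1],[0,0,0,0,0,0,1],[0,0,0,0,0,0,1]]';python3 -m jog '[[0,-8,0,0,0,0,1],[0,-15,0,0,0,0,1],[0,-20,0,0,0,0,1],[0,-20,0,0,0,0,1],[0,-20,0,0,0,0,1],[0,-17,0,0,0,0,1],[0,0,0,0,0,0,1],[0,0,0,0,0,0,1]]'; python3 to.py 530.4 178.7 142 3.5
```

```text
time_s: 12.77
eef_pos: [0.4746, -0.0574, 0.0361]
eef_rot: [-0.491, 0.49, -0.508, 0.51]
wrist_force: [-0.3, -0.4, 6.8]
opening: 0.145
time_s: 13.43
eef_pos: [0.474, -0.0571, 0.1357]
eef_rot: [-0.491, 0.49, -0.508, 0.51]
wrist_force: [0.2, 1.6, -0.7]
opening: 0.147
t 13.43 pos [474.  -57.1 135.7] yaw -92.14 down [ 0.002 -0.001 -1.   ] open 0.147 F [ 0.2  1.6 -0.7]
tool delta [-237.8   -6.3   47.6] ay -95.64
```

```bash
python3 -m jog '[[-14,-1,3,0,0,0,1],[-28,-1,6,0,0,0,1],[-28,-1,6,0,0,0,1],[-28,-1,6,0,0,0,1],[-28,-1,6,0,0,0,1],[-28,-1,6,0,0,0,1],[-28,0,6,0,0,0,1],[-28,0,6,0,0,0,1]]'
python3 -m jog '[[-28,0,3,0,0,0,1],[0,0,0,0,-5,0,1],[0,0,0,0,-6.5,0,1],[0,0,0,0,-6.5,0,1],[0,0,0,0,-6.5,0,1],[0,0,0,0,-6.5,0,1],[0,0,0,0,-6.5,0,1],[0,0,0,0,-6.5,0,1]]'
python3 -m jog '[[0,0,0,0,-6.5,0,1],[0,0,0,0,-6.5,0,1],[0,0,0,0,-6.5,0,1],[0,0,0,0,-6.5,0,1],[0,0,0,0,-6.5,0,1],[0,0,0,0,-6.5,0,1],[0,0,0,0,-6.5,0,1],[0,0,0,0,-6.1,0,1]]'
python3 -m jog '[[0,0,0,0,0,0,1],[0,0,0,0,0,0,1]]'
python3 to.py 530.4 178.7 39 3.5
python3 - <<'E'
from h import *
for n in('scene','top'): cv2.imwrite(f'pics/{n}6.png',camera(n))
a=np.radians(3.5);Rm=np.array([[np.cos(a),-np.sin(a)],[np.sin(a),np.cos(a)]]);p=tool()[0]
print((Rm@np.array([[-46,38],[64,-2],[64,-22],[-46,-22]]).T).T.round(1)+p[:2]*1000)
E
```

```text
time_s: 14.1
eef_pos: [0.5252, 0.1526, 0.139]
eef_rot: [0.49, -0.491, 0.51, -0.509]
wrist_force: [0.4, -0.3, -0.2]
opening: 0.147
time_s: 14.77
eef_pos: [0.5289, 0.1789, 0.1387]
eef_rot: [-0.646, 0.647, -0.288, 0.286]
wrist_force: [0.2, -0.5, -0.8]
opening: 0.151
time_s: 15.43
eef_pos: [0.5289, 0.1789, 0.1388]
eef_rot: [-0.707, 0.707, 0.022, -0.025]
wrist_force: [-0.1, 0.3, -0.4]
opening: 0.147
time_s: 15.6
eef_pos: [0.5293, 0.1789, 0.1393]
eef_rot: [-0.707, 0.707, 0.019, -0.021]
wrist_force: [1.0, -0.3, -0.5]
opening: 0.147
t 15.6 pos [529.3 178.9 139.3] yaw 3.27 down [-0.003 -0.    -1.   ] open 0.147 F [ 1.  -0.3 -0.5]
tool delta [  1.3 100.3  -0.3] ay -0.23
[[481.51066075 214.11134882]
 [593.71066075 180.91134882]
 [594.91066075 160.91134882]
 [485.11066075 154.21134882]]
```

View pics/top6.png

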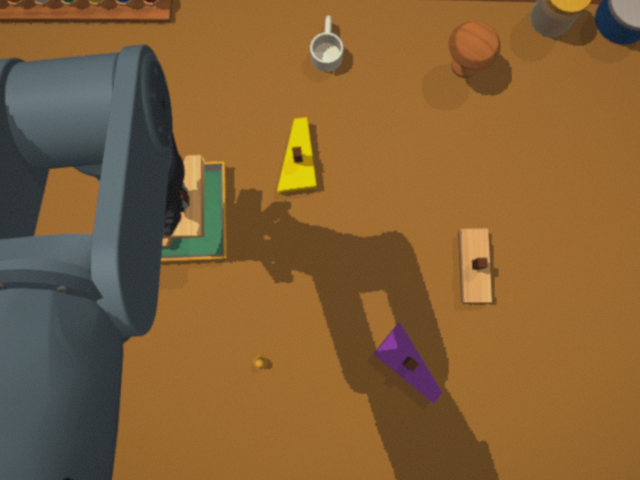

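View pics/scene6.png

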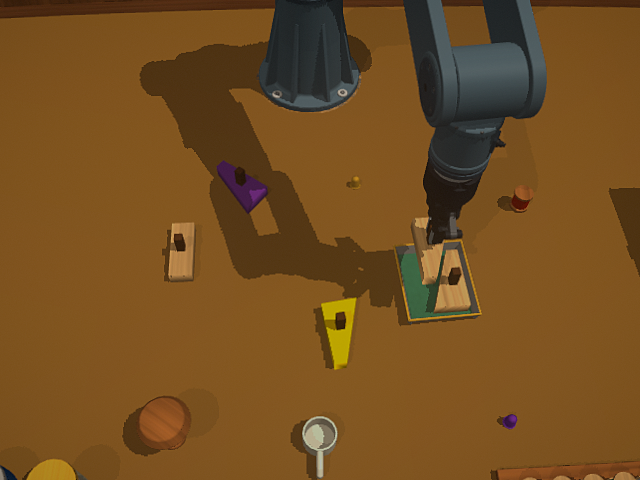

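The second wedge is above the right half, with its straight edge from (203,156) to (200,236) in the top view and its thin end away from the robot.

```bash
python3 - <<'E'
from h import *
print((world('top',[[203,156],[200,236]],.126)*1000).round(1).tolist())
E
python3 -m jog '[[1,5,0,0,0,0,1],[0,15,0,0,0,0,1],[0,20,0,0,0,0,1],[0,20,0,0,0,0,1],[0,18,0,0,0,0,1],[0,12,0,0,0,0,1],[0,5,0,0,0,0,1],[0,0,0,0,0,0,1]]'
python3 to.py 530.4 178.7 39 3.5
```

```text
[[593.6, 154.7, 126.0], [483.0, 152.8, 126.0]]
time_s: 16.37
eef_pos: [0.5303, 0.179, 0.0444]
eef_rot: [-0.707, 0.707, 0.02, -0.022]
wrist_force: [0.2, 0.0, 0.3]
opening: 0.148
t 16.37 pos [530.3 179.   44.4] yaw 3.41 down [-0.003 -0.    -1.   ] open 0.148 F [0.2 0.  0.3]
tool delta [ 0.1  5.4 -0.3] ay -0.09
```

```bash
python3 -m jog '[[0,2,0,0,0,0,1],[0,0,0,0,0,0,1]]';python3 -m jog '[[0,2,0,0,0,0,1],[0,0,0,0,0,0,1]]';python3 -m jog '[[0,1.5,0,0,0,0,1],[0,0,0,0,0,0,1]]'
python3 - <<'E'
from h import *
im=camera('scene');cv2.imwrite('pics/s7.png',cv2.resize(im[190:340,370:520],None,fx=4,fy=4))
E
```

```text
time_s: 16.53
eef_pos: [0.5321, 0.1792, 0.0446]
eef_rot: [0.707, -0.707, -0.022, 0.021]
wrist_force: [0.5, -0.3, -0.3]
opening: 0.145
time_s: 16.7
eef_pos: [0.5318, 0.1792, 0.0424]
eef_rot: [0.707, -0.707, -0.022, 0.021]
wrist_force: [0.7, 0.1, -0.6]
opening: 0.151
time_s: 16.87
eef_pos: [0.5313, 0.1791, 0.0404]
eef_rot: [0.707, -0.707, -0.021, 0.021]
wrist_force: [-0.1, -0.8, -0.8]
opening: 0.149
```

View pics/s7.png

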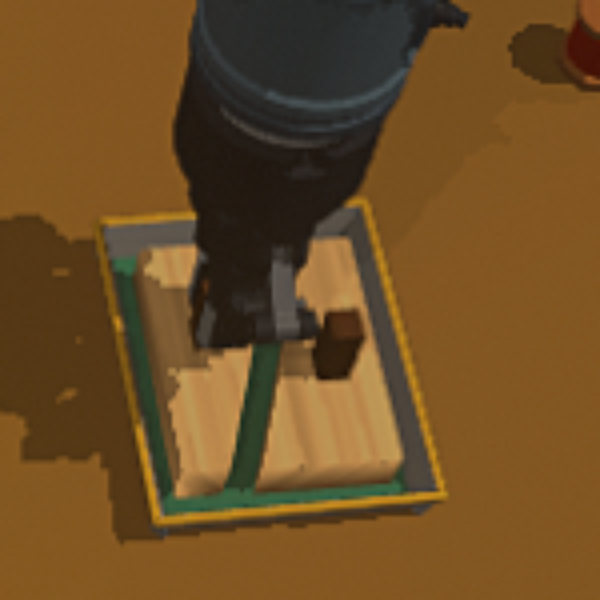

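The second wedge sits parallel to the first with a green gap between them, clear of the walls, just above the floor. I'll lower it to touch, ease off, open slightly and lift.

```bash
python3 -m jog '[[0,1.5,0,0,0,0,1],[0,0,0,0,0,0,1]]';python3 -m jog '[[0,1,0,0,0,0,1],[0,0,0,0,0,0,1]]'; python3 -m jog '[[0,-1.5,0,0,0,0,1],[0,0,0,0,0,0,0.4],[0,0,0,0,0,0,0.4],[0,0,0,0,0,0,0.4],[0,0,0,0,0,0,0.4]]'
```

```text
time_s: 17.08
eef_pos: [0.5316, 0.1791, 0.0391]
eef_rot: [0.707, -0.707, -0.022, 0.021]
wrist_force: [-0.7, -0.7, 2.4]
opening: 0.146
time_s: 17.25
eef_pos: [0.5316, 0.1791, 0.0391]
eef_rot: [-0.707, 0.707, 0.022, -0.021]
wrist_force: [-4.0, -0.5, 10.4]
opening: 0.147
time_s: 17.67
eef_pos: [0.5311, 0.1791, 0.0391]
eef_rot: [-0.707, 0.707, 0.021, -0.021]
wrist_force: [0.3, -0.6, -0.5]
opening: 0.298
```

Then straight up and away toward the robot's right to clear the view.

```bash
python3 -m jog '[[0,-8,0,0,0,0,0.4],[0,-15,0,0,0,0,0.4],[0,-25,0,0,0,0,0.4],[0,-35,0,0,0,0,0.4],[0,-35,0,0,0,0,0.4],[0,-20,0,0,0,0,0.4],[0,0,-20,0,0,0,0.4],[0,0,-35,0,0,0,0.4]]';python3 -m jog '[[-20,0,-35,0,0,0,0.4],[-20,0,-35,0,0,0,0.4],[-20,0,-35,0,0,0,0.4],[-20,0,-35,0,0,0,0.4],[0,0,-35,0,0,0,0.4],[0,0,-10,0,0,0,0.4],[0,0,0,0,0,0,0.4],[0,0,0,0,0,0,0.4]]'
python3 - <<'E'
from h import *
for n in('scene','top'): cv2.imwrite(f'pics/{n}8.png',camera(n))
im=cv2.imread('pics/top8.png');cv2.imwrite('pics/t8.png',cv2.resize(im[140:290,120:270],None,fx=4,fy=4))
E
sed -e 's/0.png/8.png/' seg.py > seg8.py; python3 seg8.py | grep wood
```

```text
time_s: 18.33
eef_pos: [0.5358, 0.1262, 0.1804]
eef_rot: [0.707, -0.706, -0.025, 0.021]
wrist_force: [0.3, -1.0, -0.9]
opening: 0.303
time_s: 19.0
eef_pos: [0.4661, -0.0653, 0.1777]
eef_rot: [0.707, -0.707, -0.021, 0.021]
wrist_force: [0.8, 0.5, -0.6]
opening: 0.304
top wood 1605.0 [[214, 173], [214, 243], [175, 244], [201, 174]] [[597.0, 159.0], [488.0, 154.0], [485.0, 213.0], [595.0, 179.0]]
top wood 1550.0 [[191, 173], [166, 244], [153, 245], [154, 175]] [[596.0, 195.0], [485.0, 226.0], [483.0, 246.0], [592.0, 252.0]]
scene wood 698.5 [[463, 275], [469, 305], [436, 308], [439, 286]] [[533.0, 251.0], [591.0, 252.0], [595.0, 195.0], [553.0, 206.0]]
scene wood 947.0 [[437, 251], [426, 308], [414, 313], [405, 253]] [[482.0, 213.0], [595.0, 178.0], [603.0, 157.0], [485.0, 156.0]]
scene wood 538.0 [[191, 248], [191, 275], [169, 274], [170, 251]] [[463.0, -222.0], [519.0, -219.0], [515.0, -257.0], [468.0, -259.0]]
```

View pics/t8.png

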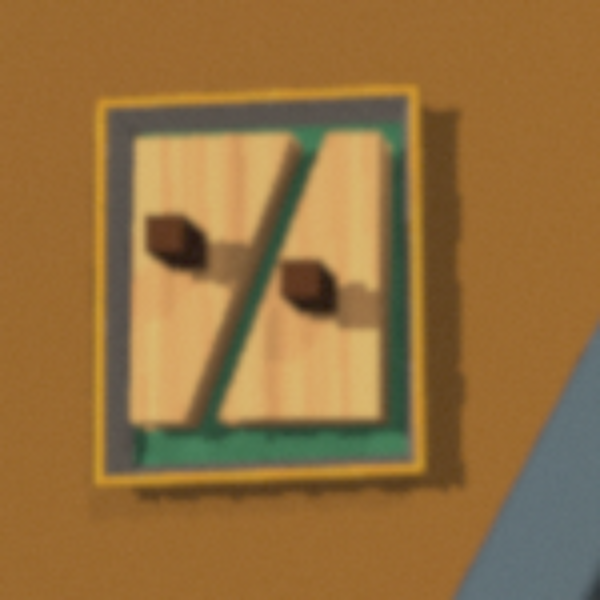

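View pics/scene8.png

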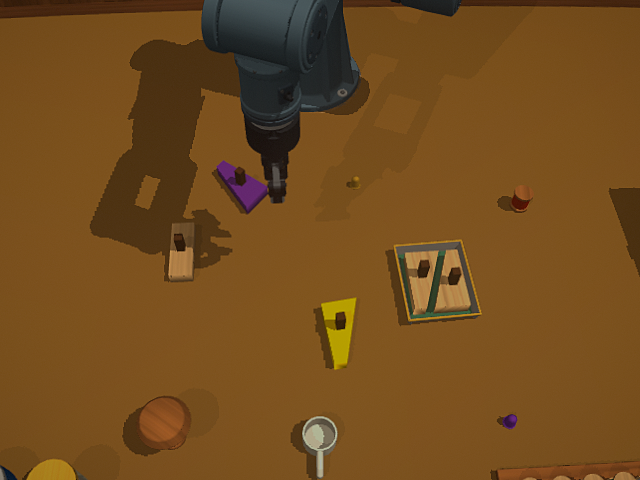

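Both wedges lie head to tail in the tray with a slanted gap between them. Their sides measure 60 and 20 mm, consistent with top faces at z 27, so both are flat. The straight stand hasn't moved, and the gripper is free and well above the table. I'll hand in.

```bash
python3 -c "
from bench import *
o=get_obs();print(o['time_s'],o['wrist_force']);print(hand_in())"
```

```text
19.1 [-0.56283272  0.67049185  0.0179321 ]
the job is handed in; nothing more can be done
None
```

I packed both wooden wedges head to tail in the tin tray and handed the job in at 19.1 s, well inside the 58 s limit. No verdict is reported.

**How it went:** I picked up each wedge by its post and turned it about 90°. I lowered each until it touched the tray floor; both touched at TCP z 39 mm, the expected height, pressing at most about 21 N at the wrist.

**Last checks:**
- **Position:** The top-camera outlines show both wedges inside the walls with slanted sides facing and about 10 mm between them. The posts are about 45 mm apart across the tray and about 8–9 mm from its centre lengthwise.
- **Flatness:** The outlines match top faces 27 mm up, so both lie flat.
- **Straight stand:** It is within measurement error of where it started, and the look-alikes are untouched.
- **Robot:** The gripper was clear of everything at hand-in.

**Disagreements:**
- **Second wedge's yaw:** In the air its straight edge looked about 2° off the tool's yaw. Once placed, it lined up with the tray to within about 1°.
- **Camera agreement:** The two views agreed on most corners to about 3 mm. The second wedge's thin-end corner differed by about 6 mm.
- **First wedge's grasp:** The gripper closed about 5 mm off the planned point along the wedge. This didn't affect the placing.

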